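# Lock the jar carrier in place with a T-track stop

### The arm

A 7-joint arm with a two-finger parallel gripper is mounted at the origin on the work surface. World frame = base frame: x ahead of the robot, y to its left, z up, the work surface at z = 0. Lengths are in m, angles in rad, forces in N, time in s.
With the tool pointing down it reaches from about 0.4 to 0.925 m from the base axis. Payload 4.1 kg.
Tool frame: the origin (TCP) lies on the mounting face of the last link; the fingertips stand 173 mm ahead of it and the grasp point (between the pads) lies 155 mm ahead of it (arm.tcp_to_tips is the distance from the TCP to the fingertips, in m); z points along the fingers, y is the direction in which the jaws open and shut (so a half turn about z gives the same grasp; the last joint's range is limited). The gripper opens to 85 mm and grips with 20 to 120 N. Pads are 22 mm wide; open, the fingers measure 114 mm over their backs; the gripper's body (76 mm by 85 mm) begins 54 mm behind the grasp point. The pads swing forward as they close: fully open they stand 13 mm farther back than shut.
Start: joints at [1.148, 0.398, 0.045, 1.537, -0.019, 1.207, -0.051], TCP at [0.207, -0.616, 0.405] pointing down, gripper open.
Joint ranges: [-2.82, 2.82], [-0.49, 2.23], [-1.37, 1.46], [0, 2.46], [-1.36, 4.5], [0.23, 2], [-2.94, 2.94]. Speed limits (rad/s): [2.57, 2.57, 3.14, 3.14, 3.14, 3.14, 3.14].

### API

Orientations are given as a unit quaternion [w, x, y, z].
In Python, from cell import arm, optics, finish_job gives the robot as it stands.
- The arm moves only by the tool carry_out, never from a script. Its arguments are lists of equal length, an entry for each row: "slide": the shift along the tool's x, y, z in mm, a list of three; "delta_rot": the turn, a rotation vector about the tool's x, y, z in rad, a list of three; "fingers": the finger opening in mm, from 0 to 85.4. In form: {"slide": [[tx, ty, tz], ...], "delta_rot": [[rx, ry, rz], ...], "fingers": [fingers, ...]}. A call has 1 to 10 rows; each row shifts and turns the commanded pose from where the row before left it, along the tool's axes as they then stand; what a row does not reach is not made up. A row lasts 1/8 s, in which the tool goes at most 62.5 mm and 10.7 degrees, less where a joint would pass 70% of its speed; a pose out of reach is approached as far as the arm can. A call is refused whole if a number of a shift passes 62.5 or a number of a turn 0.188, either way. A call with a gripper value outside its range is refused whole. The fingers move at their own pace and stop on an object; "newtons" is the grip in N (left out, the last holds). Time passes only in rows, so rows that do not move let the fingers close. It gives the time, the measured TCP pose, the force and the opening at its end, in the units of the state.
- arm.state(): the state, without advancing time (a new reading comes with each control period).
- optics.grab_frame(name): name is "side" or "top" or "wrist"; returns a dict with "color" (400x640x3 uint8, red, green, blue), "range_z" (400x640 float32, m along the optical axis (not along the pixel's ray), 0 where there is no reading), "fx", "fy", "cx", "cy" (pixels), "view" (4x4, takes a point from world to camera coordinates). Camera axes: x right, y up, looking along -z (the intrinsics and any distortion apply to the point x, -y, -z); pixel columns grow to the right and rows downward; lengths in m; the calibration is good to about 2 mm. A picture is of the moment at which its call begins.
- finish_job(): hands the job in, once; it reports no verdict.
The state is a dict: "t": time; "joint_positions": joint angles; "joint_vel": joint speeds; "joint_torque": joint torques, N m; "tool_pos": TCP position; "tool_rot": TCP orientation; "contact_force": force on the tool from outside, world axes, zero at the start; "ft_torque": the same for the moment, N m; "gripper_width": opening from 0.0 (shut) to 1.0 (fully open).
Only numpy, scipy, OpenCV 4.12 (cv2) and the standard library are available. Lean on these libraries where they do the work, as an engineer would, in place of code of your own. Each camera call takes 0.05 s, during which the arm holds its last target. There are 200 camera calls.

### The job

Take the yellow track stop from its wooden holder and drop its T-nut into the slot of the aluminium track, at least 3 cm clear of the blue jar carrier; the track lies off the board's centreline, so find the slot by gentle feel, never by force. Slide the stop along the slot until it rests against the carrier without shoving the carrier along, then push the stop down against its spring and twist it a quarter turn so it locks under the track's lips, and let go. Leave the other jars, the bottle and the screwdriver alone.

Things in the scene. Friction and masses are not known exactly. Their poses are not given: they have to be found in the camera images.
- stop_grip (a point): Centre of the yellow grip wing of the loose track stop (about 0.17 kg), upright in its holder. Wing: 36 mm long (own x), 12 mm thick (own y; grasp across this), 40 mm high (own z, up). A yellow flange 24 mm across lies 20 to 25 mm below this point, then a 9 mm shank through the black collar, then the T-nut. A half turn of the stop looks and works the same.
- stop_foot (a point): Centre of the underside of the stop's T-nut, 52 mm below the wing's centre; same axes. The nut is a steel bar 26 mm long (own x, the wing's way), 10 mm wide, 8 mm high; its lowest 2 mm are stepped in by 1 mm all round.
- stop_collar (a point): Centre of the underside of the stop's collar at rest, 41.5 mm below the wing's centre. The collar is a black rubber disc 40 mm across, 8 mm thick, held down by a spring: once it rests on something the stop can be pushed down through it by up to 7 mm (2 N to start, plus 2.2 N per mm, then solid).
- holder: Fixed wooden block 80 x 60 x 30 mm (own x, y, z) in which the stop stands at the start: the pocket in its top is 30 x 14 mm, 20 mm deep, for the T-nut; the collar rests on the block's top, so a downward push in grasping sinks the stop by up to 7 mm and it may then hang lower in the fingers. Origin at the centre of its underside, on the bench.
- board: Fixed wooden packing board, 200 mm across (own x), 360 mm long (own y), 30 mm thick; origin at the centre of its underside, on the bench. A 69 mm wide groove runs along own y down its middle and holds an aluminium T-track, 49 mm wide, 340 mm long, parallel to own y. The board or track is damaged if the stop presses on it with over 40 N.
- board_mid (a point): Centre of the board's top, on the groove's centreline, axes as the board's. The T-track is screwed down up to 9 mm to either side of this line (own x): its slot is NOT here, so see or feel for it. It lies on rubber and sinks 1 mm per 8 N, at most 4 mm. Lips' top: 29.5 mm above the bench, unloaded. Slot 13 mm wide; lips 6 mm thick, 18 mm broad; cavity floor 21.5 mm below lips' top.
- board_low (a point): Point on the groove's centreline, board's top, 148 mm from the middle towards own -y; a grey stop like the yellow one stands locked here. How the lock works: the nut enters with the wing along the slot. Collar just on the lips: 3.5 mm too high to turn. Pushed 4 to 7 mm through the collar (11 to 17 N; the track sinks too) it turns either way; let go crosswise, it springs up and clamps.
- carrier_edge (a point): Middle of the -y edge face of the blue jar carrier, 6 mm above the board's top. The carrier is a loose plate 160 (own x) by 130 (own y) by 12 mm, some 2.2 kg with its three 70 mm high jars, lying across the track; axes within 2 degrees of the board's. The jars begin 69 mm behind this edge. The stop's collar (radius 20 mm) meets this face from -y. It resists a 5 N push but a harder one may shift it.
- carrier: The same blue carrier; origin at the centre of its plate's underside, on the board's top, 65 mm towards own +y from the edge.
- jar_brown: Bystander: brown jar, 56 mm across, 70 mm high; origin at the centre of its underside.
- jar_olive: Bystander: olive jar, same size and origin.
- jar_blue: Bystander: blue jar, same size and origin, standing on the bench.
- white_bottle: Bystander: white bottle with blue cap, 72 mm across, 170 mm high; origin at the centre of its underside.
- screwdriver: Bystander: screwdriver lying on the bench.
Not all that is in view belongs to the job. What is shaped like the part that bears stop_grip but pink or turquoise is not meant.

How it is judged:
By the outcome, as a careful person would: the job done as asked, in the order asked, and still so for the second after the job is handed in, with the robot touching nothing.
It also fails if it takes over 61 s, if anything falls off the work surface, if the arm or the gripper's body presses on something with over 40 N, if the wrist force passes 120 N, or if a joint passes its speed limit or range.

## Working session

There is one attempt and no reset: what is moved stays moved. The work goes in short steps, Python scripts to look and compute and a tool call to move; the robot and the scene stay as the last step left them, time stands still between calls to the robot, and variables do not carry over. Pictures are saved under pics/ and viewed, about 8 in all and at most 12, crops included, and the job is handed in when it is done.

Besides the shell and the picture viewer there is one more tool, called after "Request:" by a JSON object that holds its "api" and its "payload". carry_out: Moves the arm, as the interface text tells. Its arguments: {"type":"object","properties":{"slide":{"type":"array"},"delta_rot":{"type":"array"},"fingers":{"type":"array"},"newtons":{"type":"number"}},"required":["slide","delta_rot","fingers"]}

```bash
mkdir -p pics; ls; python3 - <<'E'
from cell import arm, optics
import cv2, numpy as np
s=arm.state(); print({k:np.round(v,3) for k,v in s.items()})
for n in ["top","side"]:
    f=optics.grab_frame(n); np.savez(f"f_{n}.npz",**f); cv2.imwrite(f"pics/{n}0.png",f["color"][:,:,::-1]); print(n,f["fx"],f["fy"],f["cx"],f["cy"],[k for k in f],np.round(f["view"],3))
E
```

```text
pics
{'t': np.float64(0.0), 'joint_positions': array([ 1.148,  0.399,  0.045,  1.538, -0.019,  1.207, -0.051]), 'joint_vel': array([ 0.001, -0.002, -0.   , -0.001, -0.   , -0.001, -0.   ]), 'joint_torque': array([-0.0000e+00, -4.7513e+01,  1.3650e+00, -2.5422e+01,  1.2000e-02,
        9.0000e-03,  0.0000e+00]), 'tool_pos': array([ 0.207, -0.616,  0.404]), 'tool_rot': array([-0.001,  0.987,  0.161, -0.   ]), 'contact_force': array([ 0.64 , -0.365,  0.927]), 'ft_torque': array([-0.009, -0.011,  0.008]), 'gripper_width': np.float64(1.003)}
top 383.5583451591279 383.5583451591279 318.1122490581395 201.3208588155471 ['color', 'range_z', 'fx', 'fy', 'cx', 'cy', 'view'] [[-1.000e-03 -1.000e+00 -7.000e-03  4.400e-02]
 [ 9.950e-01 -1.000e-03  1.040e-01 -5.720e-01]
 [-1.040e-01 -7.000e-03  9.950e-01 -1.116e+00]
 [ 0.000e+00  0.000e+00  0.000e+00  1.000e+00]]
side 436.1675820127497 436.1675820127497 315.5049736538549 203.65286128073322 ['color', 'range_z', 'fx', 'fy', 'cx', 'cy', 'view'] [[-0.998 -0.065 -0.016  0.576]
 [ 0.036 -0.721  0.692 -0.031]
 [-0.057  0.69   0.722 -1.09 ]
 [ 0.     0.     0.     1.   ]]
```

View pics/top0.png

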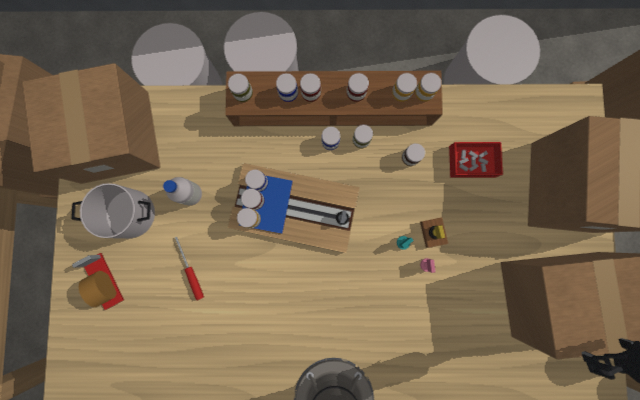

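View pics/side0.png

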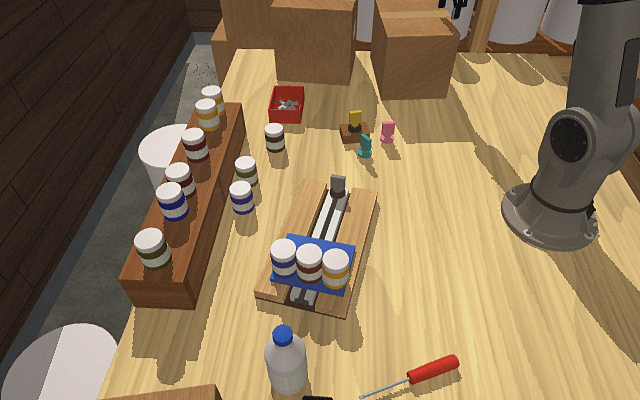

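The top view shows the yellow stop at (437,232) in its wooden holder. Lookalikes are turquoise at (405,242), pink at (428,266) and the grey locked stop at (342,217). In the side view, yellow is at (355,120), turquoise (365,147), pink (387,131) and grey (338,186). I choose the yellow one. The carrier is at (268,205), and the track runs from there towards the grey stop.

```bash
cat > h.py <<'E'
import numpy as np, cv2
def pts(f,mask):
    v,u=np.nonzero(mask & (f["range_z"]>0)); z=f["range_z"][v,u]
    p=np.stack([(u-f["cx"])/f["fx"]*z,-(v-f["cy"])/f["fy"]*z,-z,np.ones_like(z)],0)
    return (np.linalg.inv(f["view"])@p)[:3].T
def ray(f,u,v,zp):
    T=np.linalg.inv(f["view"]); d=T[:3,:3]@np.array([(u-f["cx"])/f["fx"],-(v-f["cy"])/f["fy"],-1]); o=T[:3,3]
    return o+d*(zp-o[2])/d[2]
def proj(f,p):
    c=f["view"]@np.append(p,1); return f["cx"]+f["fx"]*c[0]/-c[2], f["cy"]-f["fy"]*c[1]/-c[2]
def hsv(f): return cv2.cvtColor(f["color"],cv2.COLOR_RGB2HSV)
def box(u0,v0,u1,v1):
    m=np.zeros((400,640),bool); m[v0:v1,u0:u1]=1; return m
def rect(P): # centre,size,angle in mm/deg of xy points
    return cv2.minAreaRect((P[:,:2]*1000).astype(np.float32))
E
python3 - <<'E'
from h import *
F={n:dict(np.load(f"f_{n}.npz")) for n in("top","side")}
for n,b in(("top",box(420,215,455,250)),("side",box(335,100,375,150))):
    f=F[n];h=hsv(f); m=(h[...,0]>20)&(h[...,0]<35)&(h[...,1]>170)&(h[...,2]>90)&b
    P=pts(f,m); print(n,m.sum(),np.median(P,0),P.min(0),P.max(0)); 
    Q=P[P[:,2]>P[:,2].max()-.012]; print(len(Q),rect(Q),np.percentile(P[:,2],[5,50,95]))
f=F["top"];h=hsv(f)
m=(h[...,0]>100)&(h[...,0]<125)&(h[...,1]>150)&box(230,160,310,250)
P=pts(f,m);P=P[(P[:,2]>.03)&(P[:,2]<.055)];print("carrier",rect(P),np.median(P[:,2]))
P=pts(f,box(225,155,365,260)); Q=P[(P[:,2]>.02)&(P[:,2]<.036)]; print("board",rect(Q),np.median(Q[:,2]))
P=pts(f,box(415,210,455,255)); Q=P[(P[:,2]>.02)&(P[:,2]<.036)]; print("holder",rect(Q),np.median(Q[:,2]))
a=cv2.resize(F["top"]["color"][205:280,390:460],None,fx=5,fy=5,interpolation=2); b=cv2.resize(F["side"]["color"][95:170,325:400],None,fx=5,fy=5,interpolation=2)
cv2.imwrite("pics/crop.png",np.hstack([a,b])[:,:,::-1])
E
```

```text
top 32 [ 0.48138239 -0.29810017  0.09225978] [ 0.46464996 -0.30530389  0.05504717] [ 0.49529876 -0.29219542  0.09640255]
31 ((480.4779052734375, -299.29803466796875), (32.130123138427734, 7.9759368896484375), 13.426145553588867) [0.08726891 0.09225978 0.09536317]
side 170 [ 0.481059   -0.29499274  0.07517717] [ 0.46347249 -0.30829601  0.04832442] [ 0.49861049 -0.28595367  0.09569258]
56 ((480.0216369628906, -298.075439453125), (33.76963806152344, 15.596672058105469), 10.251232147216797) [0.05129805 0.07517717 0.09315982]
carrier ((567.3906860351562, 198.26129150390625), (128.93666076660156, 157.47250366210938), 78.00506591796875) 0.042636413468828294
board ((554.9309692382812, 116.25972747802734), (359.78594970703125, 200.7592315673828), 77.83614349365234) 0.030640940359785485
holder ((479.6254577636719, -301.6517639160156), (79.4467544555664, 62.18141555786133), 11.461139678955078) 0.030720012839035915
```

View pics/crop.png

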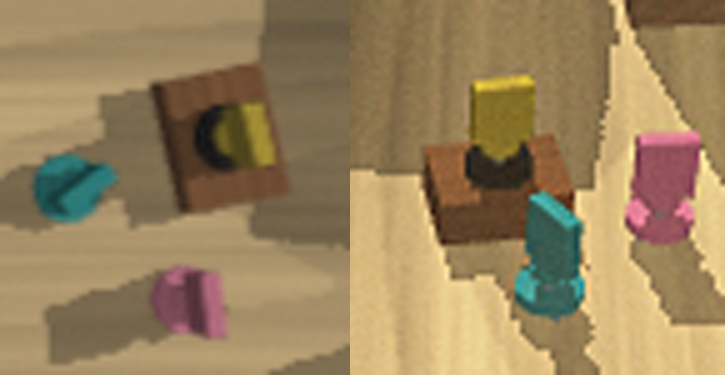

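The crop confirms the yellow stop is upright in the holder, with its wing roughly along world +x at about 11.5°. It is clearly distinct from turquoise (lower left) and pink (below). I'll move above it now.

Request:
{"api": "carry_out", "payload": {"slide": [[45, -26.6, 0], [45, -26.6, 0], [45, -26.6, 0], [45, -26.6, 0], [45, -26.6, 0], [45, -26.6, 0], [45, -26.6, 0], [44, -26.6, 0], [0, 0, 50], [0, 0, 0]], "delta_rot": [[0, 0, 0], [0, 0, 0], [0, 0, 0], [0, 0, 0], [0, 0, 0], [0, 0, 0], [0, 0, 0], [0, 0, 0], [0, 0, 0.122], [0, 0, 0]], "fingers": [60, 60, 60, 60, 60, 60, 60, 60, 60, 60]}}

```text
t: 1.35
tool_pos: [0.478, -0.299, 0.351]
tool_rot: [-0.002, 0.995, 0.102, -0.004]
contact_force: [-0.4, -1.0, 0.2]
gripper_width: 0.701
```

```bash
python3 - <<'E'
from cell import arm, optics
from h import *
s=arm.state(); print({k:np.round(s[k],4) for k in("t","tool_pos","tool_rot","contact_force","gripper_width","joint_positions")})
f=optics.grab_frame("wrist"); np.savez("f_w1.npz",**f); cv2.imwrite("pics/w1.png",f["color"][:,:,::-1])
print(f["fx"],np.round(np.linalg.inv(f["view"]),3))
h=hsv(f); m=(h[...,0]>20)&(h[...,0]<35)&(h[...,1]>150)&(h[...,2]>60)
P=pts(f,m);print(m.sum(),P.min(0),P.max(0))
P=P[(abs(P[:,0]-.48)<.04)&(abs(P[:,1]+.3)<.04)]
Q=P[(P[:,2]>.087)&(P[:,2]<.1)]; print(len(Q),rect(Q),np.median(Q,0))
Q=P[(P[:,2]>.06)]; print(len(Q),rect(Q))
E
```

```text
{'t': np.float64(1.35), 'tool_pos': array([ 0.478, -0.299,  0.351]), 'tool_rot': array([-0.0025,  0.9948,  0.102 , -0.004 ]), 'contact_force': array([-0.3944, -0.9745,  0.1812]), 'gripper_width': np.float64(0.7006), 'joint_positions': array([ 0.6025,  0.2981, -0.1451,  1.8023,  0.049 ,  1.054 , -0.9273])}
285.3942531501561 [[ 0.203  0.944  0.261  0.542]
 [-0.979  0.197  0.049 -0.287]
 [-0.005 -0.265  0.964  0.32 ]
 [ 0.     0.     0.     1.   ]]
853 [ 0.4440176  -0.31740608  0.02931127] [ 0.50143126 -0.2899963   0.09367927]
603 ((483.2253112792969, -301.629638671875), (35.74236297607422, 11.692763328552246), 12.379959106445312) [ 0.4843388  -0.30165249  0.09136805]
677 ((483.2513732910156, -301.6566467285156), (35.734832763671875, 11.768733978271484), 12.10863208770752)
```

View pics/w1.png

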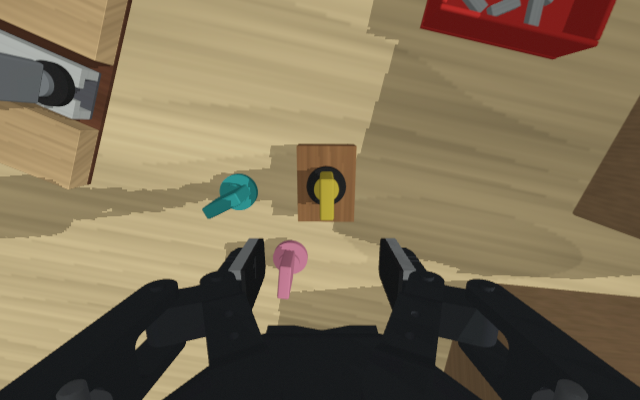

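The wrist view shows the yellow wing at (327,195) on the holder at (326,183), turquoise at (235,192) and pink at (288,265). The wing measures 35.7x11.7 mm at (0.483, -0.3016), 12°. Next I descend and grasp.

Request:
{"api": "carry_out", "payload": {"slide": [[3.4, 3.1, 20], [0, 0, 30], [0, 0, 30], [0, 0, 25], [0, 0, 15.5], [0, 0, 0], [0, 0, 0], [0, 0, 0], [0, 0, 0], [0, 0, 0]], "delta_rot": [[-0.006, 0.007, 0], [0, 0, 0], [0, 0, 0], [0, 0, 0], [0, 0, 0], [0, 0, 0], [0, 0, 0], [0, 0, 0], [0, 0, 0], [0, 0, 0]], "fingers": [50, 50, 50, 50, 50, 30, 5, 5, 5, 5], "newtons": 60}}

```text
t: 2.65
tool_pos: [0.4847, -0.302, 0.2349]
tool_rot: [0.002, 0.995, 0.101, 0.004]
contact_force: [-0.6, 4.5, 4.9]
gripper_width: 0.135
```

```bash
cat > st.py <<'E'
from cell import arm
import numpy as np
from scipy.spatial.transform import Rotation as R
s=arm.state(); print({k:np.round(s[k],4).tolist() for k in("t","tool_pos","tool_rot","contact_force","ft_torque","gripper_width","joint_positions")})
q=s["tool_rot"]; M=R.from_quat([q[1],q[2],q[3],q[0]]).as_matrix(); print("z",M[:,2].round(4),"yaw",np.degrees(np.arctan2(M[1,0],M[0,0])).round(2),"gp",np.round(s["tool_pos"]+.155*M[:,2],4))
rw=np.cross(M[:,2],[0,0,-1]); print("tiltfix(tool)",(M.T@rw).round(4))
E
python3 st.py
```

```text
{'t': 2.65, 'tool_pos': [0.4847, -0.302, 0.2349], 'tool_rot': [0.002, 0.9949, 0.1011, 0.0041], 'contact_force': [-0.5671, 4.5244, 4.9461], 'ft_torque': [1.2614, 0.2453, -0.0576], 'gripper_width': 0.1349, 'joint_positions': [0.5925, 0.4435, -0.1379, 1.8898, 0.0806, 0.8045, -0.9557]}
z [ 0.0086 -0.0032 -1.    ] yaw 11.61 gp [ 0.486  -0.3025  0.0799]
tiltfix(tool) [ 0.0049 -0.0077 -0.    ]
```

Request:
{"api": "carry_out", "payload": {"slide": [[0, 0, -30], [0, 0, -50], [0, 0, -20], [18.9, -50, 0], [18.9, -50, 0], [18.9, -50, 0], [18.9, -50, 0], [18.9, -50, 0], [18.9, -50, 0], [18.9, -50, 0]], "delta_rot": [[0, 0, 0], [0, 0, 0], [0, 0, 0], [0, 0, 0], [0, 0, 0], [0, 0, 0], [0, 0, 0], [0, 0, 0], [0, 0, 0], [0, 0, 0]], "fingers": [5, 5, 5, 5, 5, 5, 5, 5, 5, 5]}}

```text
t: 3.9
tool_pos: [0.5435, 0.0675, 0.3332]
tool_rot: [0.003, 0.995, 0.1, 0.005]
contact_force: [1.1, -0.4, -1.2]
gripper_width: 0.127
```

Request:
{"api": "carry_out", "payload": {"slide": [[0, 0, 0], [0, 0, 0], [0, 0, 0], [0, 0, 0], [0, 0, 0], [0, 0, 0], [0, 0, 0], [0, 0, 0], [0, 0, 0], [0, 0, 0]], "delta_rot": [[0, 0, -0.165], [0, 0, -0.165], [0, 0, -0.165], [0, 0, -0.165], [0, 0, -0.165], [0, 0, -0.165], [0, 0, -0.165], [0, 0, 0], [0, 0, 0], [0, 0, 0]], "fingers": [5, 5, 5, 5, 5, 5, 5, 5, 5, 5]}}

```text
t: 5.15
tool_pos: [0.543, 0.0667, 0.333]
tool_rot: [0.005, 0.779, 0.627, 0.002]
contact_force: [0.3, 0.7, -2.0]
gripper_width: 0.129
```

```bash
python3 st.py; python3 - <<'E'
from cell import optics
from h import *
f=optics.grab_frame("wrist"); np.savez("f_w2.npz",**f); cv2.imwrite("pics/w2.png",f["color"][:,:,::-1])
h=hsv(f)
m=(h[...,0]>100)&(h[...,0]<125)&(h[...,1]>150)
P=pts(f,m);P=P[(P[:,2]>.036)&(P[:,2]<.05)];print("carrier",len(P),rect(P),np.median(P[:,2]))
m=(h[...,0]>20)&(h[...,0]<35)&(h[...,1]>150)&(h[...,2]>60); P=pts(f,m)
o=np.linalg.inv(f["view"]);print(o.round(3)); print("yel",m.sum(),P.min(0),P.max(0)) if m.sum() else 0
E
```

```text
{'t': 5.15, 'tool_pos': [0.543, 0.0667, 0.333], 'tool_rot': [0.0045, 0.779, 0.627, 0.0018], 'contact_force': [0.2543, 0.6647, -2.0266], 'ft_torque': [-0.0094, -0.0036, -0.056], 'gripper_width': 0.1285, 'joint_positions': [0.2423, 0.3173, -0.5366, 1.8577, 0.1976, 1.0107, -0.5921]}
z [ 0.0085 -0.0049 -1.    ] yaw 77.66 gp [0.5443 0.0659 0.178 ]
tiltfix(tool) [0.0093 0.0029 0.    ]
carrier 18848 ((635.5732421875, 131.73245239257812), (130.76788330078125, 340.02093505859375), 58.28030776977539) 0.042028180873640436
[[ 0.977  0.209  0.047  0.558]
 [-0.214  0.942  0.258  0.129]
 [ 0.01  -0.262  0.965  0.302]
 [ 0.     0.     0.     1.   ]]
yel 3974 [ 0.50063379 -0.27296159  0.00785041] [0.87805221 0.22712927 0.25443608]
```

View pics/w2.png

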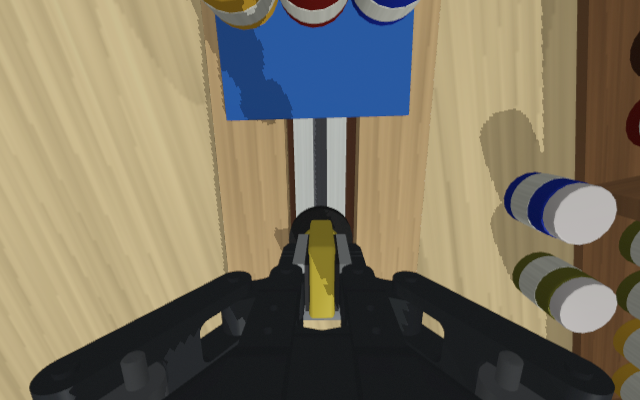

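The wrist view shows the wing held at (321,268), the black collar around (321,215), the bright track lips at u~295–347 with the dark slot at u~320, and the carrier edge at v~118. I'll measure each of these.

```bash
python3 - <<'E'
from h import *
f=dict(np.load("f_w2.npz")); h=hsv(f); g=cv2.cvtColor(f["color"],cv2.COLOR_RGB2GRAY).astype(float)
for v in (140,170,190): print(v,g[v,284:360:1].astype(int).tolist())
th=np.radians(77.84); Y=np.array([np.cos(th),np.sin(th)]); X=np.array([Y[1],-Y[0]]); mid=np.array([.5549,.1163])
own=lambda p:np.array([(p[:2]-mid)@X,(p[:2]-mid)@Y])*1000
L=[];Rr=[]
for v in range(130,198,2):
    r=g[v]; d=np.diff(r)
    a=305+np.argmin(d[305:320]); b=318+np.argmax(d[318:334])
    def sub(i): w=abs(d[i-1:i+2]); return (w*np.arange(i-1,i+2)).sum()/w.sum()+1.0-.5
    L.append(own(ray(f,sub(a),v,.0295)));Rr.append(own(ray(f,sub(b),v,.0295)))
L=np.array(L);Rr=np.array(Rr); 
for n,A in(("L",L),("R",Rr)): print(n,np.polyfit(A[:,1],A[:,0],1),np.median(A[:,0]),A[:,1].min(),A[:,1].max())
c=(L+Rr)/2; print("slot",np.median(c[:,0]),"width",np.median(Rr[:,0]-L[:,0]))
# carrier edge, plate top z=.042
m=((h[...,0]>100)&(h[...,0]<125)&(h[...,1]>150)).astype(np.uint8); m[:, :200]=0;m[:,430:]=0
for u in (235,260,285,300,320,340,360,380,400):
    vs=np.nonzero(m[60:160,u])[0]; e=own(ray(f,u,60+vs.max()+1,.042)); print(u,60+vs.max(),e.round(1),end=" ")
# wing and groove
m=(h[...,0]>20)&(h[...,0]<35)&(h[...,1]>150)&(h[...,2]>40)&box(290,205,350,325)
P=pts(f,m); print("\nyel z",np.percentile(P[:,2],[1,10,50,90,99])); 
Q=P[P[:,2]>np.percentile(P[:,2],60)]; print(rect(P),rect(Q),own(np.array(rect(P)[0])/1000))
k=(g<45)&box(290,200,352,250); P=pts(f,k); print("coll z",np.percentile(P[:,2],[5,25,50,75,95])); Q=P[abs(P[:,2]-np.median(P[:,2]))<.006]; q=np.array([own(p) for p in Q]); print(q.min(0),q.max(0))
E
```

```text
140 [150, 102, 101, 74, 50, 46, 47, 46, 44, 81, 176, 181, 180, 177, 180, 180, 180, 181, 183, 181, 181, 180, 180, 181, 180, 178, 177, 179, 183, 99, 60, 56, 56, 56, 58, 56, 56, 55, 55, 55, 54, 54, 90, 177, 183, 181, 178, 180, 180, 180, 181, 183, 182, 182, 180, 179, 182, 180, 178, 176, 178, 183, 79, 47, 47, 46, 46, 46, 45, 45, 45, 52, 83, 87, 82, 135]
170 [153, 148, 104, 101, 81, 51, 47, 46, 46, 43, 116, 178, 182, 179, 179, 179, 179, 179, 182, 183, 179, 179, 177, 180, 179, 177, 175, 177, 180, 137, 87, 73, 57, 55, 57, 57, 55, 55, 55, 54, 55, 55, 65, 177, 184, 181, 179, 181, 180, 180, 182, 183, 181, 181, 179, 180, 180, 179, 176, 177, 180, 158, 69, 47, 46, 46, 46, 45, 45, 45, 44, 82, 88, 85, 127, 158]
190 [154, 152, 151, 105, 102, 77, 48, 47, 44, 45, 43, 148, 181, 182, 178, 179, 179, 179, 180, 181, 181, 178, 177, 178, 179, 178, 176, 176, 179, 162, 93, 74, 58, 57, 57, 57, 57, 54, 55, 56, 56, 56, 64, 178, 185, 182, 179, 181, 180, 181, 182, 185, 182, 179, 178, 180, 180, 179, 177, 179, 181, 103, 52, 47, 46, 45, 45, 45, 44, 43, 63, 85, 88, 92, 154, 158]
L [-5.28608586e-03 -5.81990853e+00] -5.752296866901549 -54.920817623650805 8.080142816358038
R [-4.97415182e-03  6.99066683e+00] 7.158704957337591 -54.991003059313336 8.038581923156908
slot 0.6768584272171803 width 12.788169598485858
235 119 [-73.2  17. ] 260 118 [-51.3  17.8] 285 118 [-29.5  17.7] 300 117 [-16.4  18.5] 320 117 [ 1.1 18.5] 340 116 [18.6 19.3] 360 115 [36.1 20. ] 380 115 [53.6 20. ] 400 114 [71.1 20.8] 
yel z [0.15155894 0.16809935 0.18887867 0.1898591  0.1905355 ]
((545.1234130859375, 62.13414764404297), (36.703392028808594, 17.207326889038086), 84.52619934082031) ((544.0960083007812, 62.35210418701172), (35.10830307006836, 11.060197830200195), 77.8575668334961) [  1.85239258 -55.00990688]
coll z [0.00558884 0.13495259 0.13556834 0.13611081 0.16998853]
[-18.49792714 -58.37700945] [ 19.89484216 -35.89715681]
```

Request:
{"api": "carry_out", "payload": {"slide": [[0, 1.4, 20], [0, 0, 30], [0, 0, 20], [0, 0, 10], [0, 0, 0], [0, 0, 0], [0, 0, 0], [0, 0, 0]], "delta_rot": [[0.009, 0.003, -0.004], [0, 0, 0], [0, 0, 0], [0, 0, 0], [0, 0, 0], [0, 0, 0], [0, 0, 0], [0, 0, 0]], "fingers": [5, 5, 5, 5, 5, 5, 5, 5]}}

```text
t: 6.2
tool_pos: [0.5446, 0.0665, 0.2536]
tool_rot: [0.0, 0.777, 0.629, 0.0]
contact_force: [1.1, 0.5, -1.4]
gripper_width: 0.127
```

```bash
cat > look.py <<'E'
import sys
from cell import optics
from h import *
th=np.radians(78.1); Y=np.array([np.cos(th),np.sin(th)]); X=np.array([Y[1],-Y[0]]); mid=np.array([.5549,.1163])
own=lambda p:np.array([(p[:2]-mid)@X,(p[:2]-mid)@Y])*1000
f=optics.grab_frame("wrist"); cv2.imwrite(f"pics/{sys.argv[1]}.png",f["color"][:,:,::-1]); np.savez(f"f_{sys.argv[1]}.npz",**f)
h=hsv(f); g=cv2.cvtColor(f["color"],cv2.COLOR_RGB2GRAY).astype(float)
ye=(h[...,0]>20)&(h[...,0]<35)&(h[...,1]>150)&(h[...,2]>40)&box(285,205,355,325)
P=pts(f,ye); P=P[P[:,2]>np.percentile(P[:,2],50)]; r=rect(P); print("wing",np.round(r[0],1),np.round(r[1],1),round(r[2],2),"top z",np.median(P[:,2]).round(4),"own",own(np.array(r[0])/1000).round(2))
E=[]
bl=(h[...,0]>100)&(h[...,0]<125)&(h[...,1]>150)
for u in range(230,411,10):
    vs=np.nonzero(bl[:200,u])[0]
    if len(vs): E.append(own(ray(f,u,vs.max()+1,.042)))
E=np.array(E); E=E[abs(E[:,1]-np.median(E[:,1]))<5]; print("edge y at x=0, slope",np.polyfit(E[:,0],E[:,1],1)[::-1].round(3))
S=[]
for v in range(100,230,5):
    d=np.diff(g[v,300:345]); a=np.argmin(d);b=np.argmax(d)
    if d[b]>60 and d[a]<-30 and b>a: S.append([own(ray(f,300+a+1,v,.0295))[0],*own(ray(f,300+b+1,v,.0295))])
for s in S: print(np.round(s,1),end=" ")
E
python3 st.py; python3 look.py w3
```

```text
{'t': 6.2, 'tool_pos': [0.5446, 0.0665, 0.2536], 'tool_rot': [0.0002, 0.7773, 0.6291, 0.0005], 'contact_force': [1.1038, 0.5032, -1.4082], 'ft_torque': [-0.0555, -0.0066, 0.0418], 'gripper_width': 0.1268, 'joint_positions': [0.2122, 0.4225, -0.509, 1.9198, 0.2658, 0.8644, -0.6433]}
z [ 1.e-03  2.e-04 -1.e+00] yaw 77.97 gp [0.5448 0.0665 0.0986]
tiltfix(tool) [ 0.001  -0.0005  0.    ]
wing [544.7  62.9] [35.4 11.1] 78.07 top z 0.11 own [  1.03 -54.35]
edge y at x=0, slope [18.779  0.019]
[-5.6  7.5 16.7] [-5.6  7.5 13.6] [-5.6  7.5 10.4] [-5.7  7.5  7.2] [-5.7  7.6  4. ] [-5.7  7.6  0.7] [-5.8  6.9 -2.6] [-5.8  6.9 -5.9] [-5.9  7.  -9.2] [ -5.2   7.  -12.6] [ -5.3   7.  -16. ] [ -5.3   7.  -19.5] [ -5.3   7.  -23. ] [ -5.4   7.7 -26.5] [ -5.4   7.1 -30. ] [ -5.5   7.1 -33.6] [ -5.5   7.1 -37.2] [ -5.5   7.1 -40.8] [-11.2  12.1 -44.5]
```

View pics/w3.png

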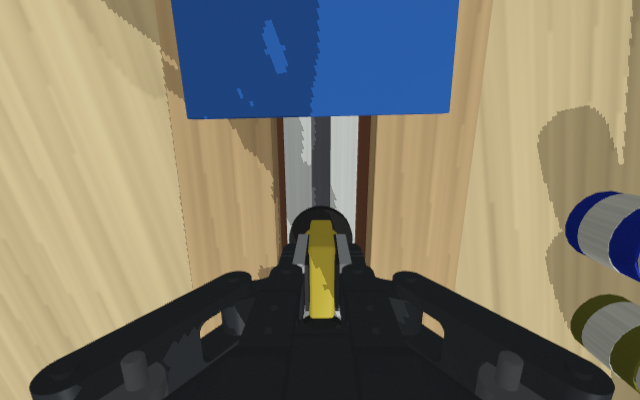

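The picture shows the slot (u~320) running centrally under the collar and wing (u~321). The lateral error is about 0.2 mm and the carrier edge is 73 mm ahead of the wing centre. I'll feel down gently.

Request:
{"api": "carry_out", "payload": {"slide": [[0, 0, 4], [0, 0, 3], [0, 0, 1], [0, 0, 1], [0, 0, 1], [0, 0, 1], [0, 0, 0]], "delta_rot": [[0, 0, 0], [0, 0, 0], [0, 0, 0], [0, 0, 0], [0, 0, 0], [0, 0, 0], [0, 0, 0]], "fingers": [5, 5, 5, 5, 5, 5, 5]}}

```text
t: 7.12
tool_pos: [0.5444, 0.0664, 0.242]
tool_rot: [-0.0, 0.777, 0.629, -0.0]
contact_force: [0.4, 0.1, -2.2]
gripper_width: 0.13
```

Request:
{"api": "carry_out", "payload": {"slide": [[0, 0, 1], [0, 0, 1], [0, 0, 0]], "delta_rot": [[0, 0, 0], [0, 0, 0], [0, 0, 0]], "fingers": [5, 5, 5]}}

```text
t: 7.5
tool_pos: [0.5443, 0.0664, 0.2399]
tool_rot: [-0.0, 0.777, 0.629, -0.0]
contact_force: [-0.4, 0.2, -1.4]
gripper_width: 0.13
```

Request:
{"api": "carry_out", "payload": {"slide": [[0, 0, 2], [0, 0, 1.5], [0, 0, 1], [0, 0, 0.5], [0, 0, 0]], "delta_rot": [[0, 0, 0], [0, 0, 0], [0, 0, 0], [0, 0, 0], [0, 0, 0]], "fingers": [5, 5, 5, 5, 5]}}

```text
t: 8.12
tool_pos: [0.5443, 0.0665, 0.235]
tool_rot: [-0.0, 0.777, 0.629, -0.0]
contact_force: [-0.7, -0.3, -1.7]
gripper_width: 0.132
```

Request:
{"api": "carry_out", "payload": {"slide": [[0, 0, 0.5], [0, 0, 0]], "delta_rot": [[0, 0, 0], [0, 0, 0]], "fingers": [5, 5]}}

```text
t: 8.38
tool_pos: [0.5444, 0.0664, 0.2347]
tool_rot: [-0.0, 0.777, 0.629, -0.0]
contact_force: [-0.8, -1.2, 0.9]
gripper_width: 0.133
```

Request:
{"api": "carry_out", "payload": {"slide": [[0, 0, -1], [5, 0, 0], [10, 0, 0], [10, 0, 0], [10, 0, 0], [8, 0, 0], [3, 0, 0], [0, 0, 0], [0, 0, 0]], "delta_rot": [[0, 0, 0], [0, 0, 0], [0, 0, 0], [0, 0, 0], [0, 0, 0], [0, 0, 0], [0, 0, 0], [0, 0, 0], [0, 0, 0]], "fingers": [5, 5, 5, 5, 5, 5, 5, 5, 5]}}

```text
t: 9.5
tool_pos: [0.5539, 0.1109, 0.2354]
tool_rot: [-0.0, 0.777, 0.629, -0.0]
contact_force: [-0.4, -1.4, -2.0]
gripper_width: 0.13
```

```bash
python3 st.py; python3 look.py w4; python3 - <<'E'
from h import *
f=dict(np.load("f_w4.npz")); g=cv2.cvtColor(f["color"],cv2.COLOR_RGB2GRAY)
print("\n"); [print(v,g[v,300:345:4].tolist()) for v in range(150,215,4)]
E
```

```text
{'t': 9.5, 'tool_pos': [0.5539, 0.1109, 0.2354], 'tool_rot': [-0.0, 0.7775, 0.6289, -0.0002], 'contact_force': [-0.4369, -1.4239, -2.0462], 'ft_torque': [-0.0589, 0.0014, -0.015], 'gripper_width': 0.1298, 'joint_positions': [0.1242, 0.4737, -0.5019, 1.8925, 0.2968, 0.8493, -0.74]}
z [-4.e-04 -3.e-04 -1.e+00] yaw 77.94 gp [0.5539 0.1109 0.0804]
tiltfix(tool) [-0.0003  0.0003 -0.    ]
wing [553.9 107.1] [35.1 11.2] 77.34 top z 0.0919 own [ 0.87 -9.18]
edge y at x=0, slope [1.9345e+01 1.9000e-02]
[-5.8  7.5 12.9] 

150 [72, 72, 71, 71, 72, 71, 90, 99, 99, 99, 99, 99]
154 [72, 71, 72, 72, 71, 72, 83, 99, 99, 99, 99, 99]
158 [71, 72, 71, 72, 72, 99, 100, 99, 99, 99, 99, 99]
162 [71, 71, 72, 71, 72, 98, 99, 100, 99, 99, 99, 99]
166 [72, 72, 71, 72, 72, 72, 99, 99, 99, 99, 99, 99]
170 [71, 72, 71, 71, 71, 72, 99, 99, 99, 99, 99, 99]
174 [71, 71, 72, 72, 71, 72, 83, 99, 99, 99, 100, 99]
178 [72, 71, 71, 72, 71, 72, 71, 99, 99, 99, 99, 99]
182 [71, 71, 72, 71, 72, 72, 71, 97, 99, 99, 99, 99]
186 [72, 72, 72, 71, 71, 72, 72, 72, 99, 99, 99, 99]
190 [72, 72, 72, 72, 72, 72, 72, 99, 99, 99, 100, 99]
194 [70, 69, 69, 67, 69, 69, 67, 80, 119, 141, 142, 142]
198 [156, 158, 155, 73, 67, 69, 67, 66, 201, 205, 206, 210]
202 [156, 158, 155, 73, 67, 68, 67, 67, 153, 179, 207, 209]
206 [156, 157, 154, 63, 41, 38, 40, 51, 152, 155, 181, 209]
210 [156, 112, 27, 30, 30, 32, 32, 39, 30, 84, 156, 209]
214 [31, 32, 31, 32, 31, 31, 32, 35, 42, 42, 26, 207]
```

View pics/w4.png

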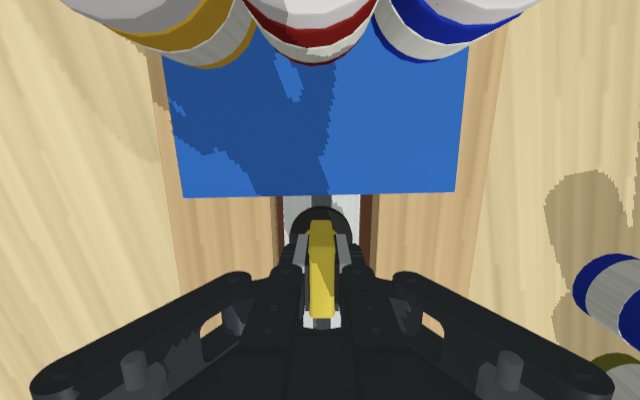

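The carrier's edge is at v~194 and the collar front at v~208, a gap of about 8.5 mm. I'll creep from here.

Request:
{"api": "carry_out", "payload": {"slide": [[3, 0, 0], [2.5, 0, 0], [1, 0, 0], [0, 0, 0], [0, 0, 0]], "delta_rot": [[0, 0, 0], [0, 0, 0], [0, 0, 0], [0, 0, 0], [0, 0, 0]], "fingers": [5, 5, 5, 5, 5]}}

```text
t: 10.18
tool_pos: [0.5553, 0.1177, 0.2355]
tool_rot: [-0.0, 0.777, 0.629, -0.0]
contact_force: [0.0, -0.2, -1.6]
gripper_width: 0.133
```

Request:
{"api": "carry_out", "payload": {"slide": [[0.5, 0, 0], [0, 0, 0]], "delta_rot": [[0, 0, 0], [0, 0, 0]], "fingers": [5, 5]}}

```text
t: 10.42
tool_pos: [0.5554, 0.1183, 0.2355]
tool_rot: [-0.0, 0.777, 0.629, 0.0]
contact_force: [-0.3, -0.5, -2.1]
gripper_width: 0.132
```

Request:
{"api": "carry_out", "payload": {"slide": [[0.4, 0, 0], [0, 0, 0]], "delta_rot": [[0, 0, 0], [0, 0, 0]], "fingers": [5, 5]}}

```text
t: 10.68
tool_pos: [0.5555, 0.1187, 0.2355]
tool_rot: [-0.0, 0.777, 0.629, 0.0]
contact_force: [0.0, -0.8, -0.8]
gripper_width: 0.126
```

Request:
{"api": "carry_out", "payload": {"slide": [[0.4, 0, 0], [0, 0, 0]], "delta_rot": [[0, 0, 0], [0, 0, 0]], "fingers": [5, 5]}}

```text
t: 10.92
tool_pos: [0.5556, 0.1191, 0.2355]
tool_rot: [-0.0, 0.777, 0.629, 0.0]
contact_force: [0.0, 1.0, -2.2]
gripper_width: 0.13
```

```bash
python3 - <<'E'
from cell import arm,optics
from h import *
F=[]
for i in range(4):
    f=optics.grab_frame("wrist"); s=arm.state(); F.append(s["contact_force"])
print(np.round(F,2),np.mean(F,0)@[.2062,.9785,0])
f_=f
cv2.imwrite("pics/w5.png",cv2.resize(f["color"][170:260,260:380],None,fx=5,fy=5,interpolation=cv2.INTER_NEAREST)[:,:,::-1]); np.savez("f_w5.npz",**f)
E
```

```text
[[ 0.48  0.2  -2.75]
 [ 0.65  0.26 -2.16]
 [ 0.51  0.37 -1.19]
 [-0.45  0.23 -1.57]] 0.32237199306983894
```

View pics/w5.png

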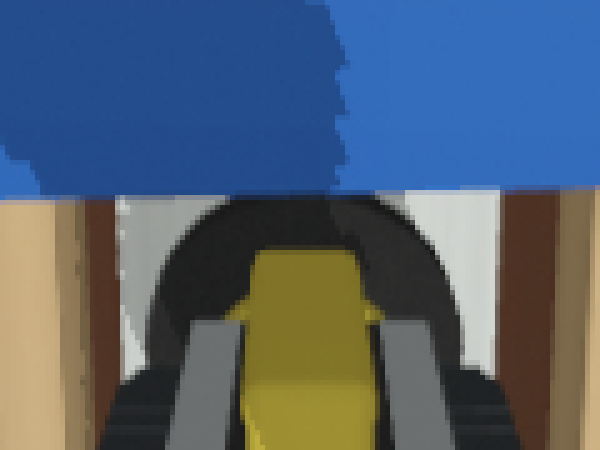

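The enlarged crop shows the collar's front just passing under the carrier's edge line by parallax. There is still no contact force, so I continue in small steps.

Request:
{"api": "carry_out", "payload": {"slide": [[0.4, 0, 0], [0, 0, 0], [0, 0, 0]], "delta_rot": [[0, 0, 0], [0, 0, 0], [0, 0, 0]], "fingers": [5, 5, 5]}}

```text
t: 11.5
tool_pos: [0.5557, 0.1194, 0.2355]
tool_rot: [-0.0, 0.777, 0.629, 0.0]
contact_force: [-0.2, 0.2, -1.9]
gripper_width: 0.13
```

Request:
{"api": "carry_out", "payload": {"slide": [[0.3, 0, 0], [0, 0, 0], [0, 0, 0]], "delta_rot": [[0, 0, 0], [0, 0, 0], [0, 0, 0]], "fingers": [5, 5, 5]}}

```text
t: 11.88
tool_pos: [0.5557, 0.1197, 0.2355]
tool_rot: [-0.0, 0.777, 0.629, 0.0]
contact_force: [1.2, 1.1, -2.0]
gripper_width: 0.13
```

Request:
{"api": "carry_out", "payload": {"slide": [[0.3, 0, 0], [0, 0, 0], [0, 0, 0]], "delta_rot": [[0, 0, 0], [0, 0, 0], [0, 0, 0]], "fingers": [5, 5, 5]}}

```text
t: 12.25
tool_pos: [0.5558, 0.12, 0.2355]
tool_rot: [-0.0, 0.777, 0.629, 0.0]
contact_force: [0.7, 0.0, -1.1]
gripper_width: 0.13
```

Request:
{"api": "carry_out", "payload": {"slide": [[0.3, 0, 0], [0, 0, 0], [0, 0, 0]], "delta_rot": [[0, 0, 0], [0, 0, 0], [0, 0, 0]], "fingers": [5, 5, 5]}}

```text
t: 12.62
tool_pos: [0.5558, 0.1202, 0.2355]
tool_rot: [-0.0, 0.777, 0.629, -0.0]
contact_force: [-0.0, -0.7, -1.6]
gripper_width: 0.128
```

Request:
{"api": "carry_out", "payload": {"slide": [[0.3, 0, 0], [0, 0, 0], [0, 0, 0]], "delta_rot": [[0, 0, 0], [0, 0, 0], [0, 0, 0]], "fingers": [5, 5, 5]}}

```text
t: 13.0
tool_pos: [0.5559, 0.1203, 0.2355]
tool_rot: [0.0, 0.777, 0.629, -0.0]
contact_force: [-0.1, -1.6, -0.9]
gripper_width: 0.13
```

```bash
cat > ff.py <<'E'
from cell import arm,optics
from h import *
import sys
th=np.radians(78.1); Y=np.array([np.cos(th),np.sin(th)]); X=np.array([Y[1],-Y[0]]); mid=np.array([.5549,.1163])
own=lambda p:np.array([(p[:2]-mid)@X,(p[:2]-mid)@Y])*1000
F=[]
for i in range(6): f=optics.grab_frame("wrist"); F.append(arm.state()["contact_force"])
F=np.array(F); a=F[:,:2]@Y; print("along",a.mean().round(2),a.round(1),"Fz",F[:,2].mean().round(2))
h=hsv(f); bl=(h[...,0]>100)&(h[...,0]<125)&(h[...,1]>150); E=[]
for u in list(range(200,281,4))+list(range(360,441,4)):
    vs=np.nonzero(bl[:260,u])[0]
    if len(vs): E.append(own(ray(f,u,vs.max()+1,.042)))
E=np.array(E);E=E[abs(E[:,1]-np.median(E[:,1]))<5]; print("edge",np.polyfit(E[:,0],E[:,1],1)[::-1].round(3),"tool own",own(arm.state()["tool_pos"]).round(2))
E
python3 ff.py
```

```text
along -2.05 [-2.  -1.4 -2.  -1.7 -2.4 -2.8] Fz -0.7
edge [19.425  0.02 ] tool own [0.15 4.18]
```

```bash
python3 - <<'E'
from cell import arm,optics
from h import *
from scipy.spatial.transform import Rotation as R
f=optics.grab_frame("wrist"); s=arm.state(); q=s["tool_rot"]; M=R.from_quat([q[1],q[2],q[3],q[0]]).as_matrix()
h=hsv(f); tool=lambda P:(P-s["tool_pos"])@M*1000
b=box(285,200,355,330)
ye=(h[...,0]>20)&(h[...,0]<35)&(h[...,1]>150)&(h[...,2]>40)&b
P=tool(pts(f,ye)); top=P[P[:,2]<np.percentile(P[:,2],40)]
print("wing tool x",np.percentile(top[:,0],[0,2,98,100]).round(1),"y",np.percentile(top[:,1],[0,2,98,100]).round(1),"z",np.median(top[:,2]).round(1))
gr=(h[...,1]<40)&(h[...,2]>80)&(h[...,2]<150)&b
P=tool(pts(f,gr)); P=P[(P[:,2]>120)&(P[:,2]<176)]
for nm,S in(("L",P[P[:,1]<-4]),("R",P[P[:,1]>4])):
    if len(S): print("pad",nm,len(S),"x",np.percentile(S[:,0],[2,50,98,100]).round(1),"y",np.percentile(S[:,1],[2,50,98]).round(1),"z",np.percentile(S[:,2],[2,50,98]).round(1))
k=(h[...,2]<60)&box(285,205,355,250); P=tool(pts(f,k)); P=P[(P[:,2]>190)&(P[:,2]<204)]; print("collar x max",np.percentile(P[:,0],[95,99,100]).round(1),"y",P[:,1].min().round(1),P[:,1].max().round(1),"z",np.median(P[:,2]).round(1))
E
```

```text
wing tool x [-21.1 -19.9  12.4  13.8] y [-4.8 -4.3  5.8  6.3] z 143.5
pad L 363 x [-9.3 10.  10.7 11.7] y [-11.3  -8.7  -6.4] z [132.7 147.5 167.8]
pad R 373 x [-8.7 10.  10.7 11.1] y [ 7.8 10.  12.7] z [134.3 146.8 167.6]
collar x max [12.7 13.4 14. ] y -19.1 19.4 z 197.5
```

The wing sits about 3.5 mm behind the tool axis along tool x, so the twist has to orbit the tool about it. The collar touches the carrier at about 2 N and the carrier hasn't moved. Now I push down in stages.

Request:
{"api": "carry_out", "payload": {"slide": [[0, 0, 1], [0, 0, 1], [0, 0, 1], [0, 0, 1], [0, 0, 0], [0, 0, 0]], "delta_rot": [[0, 0, 0], [0, 0, 0], [0, 0, 0], [0, 0, 0], [0, 0, 0], [0, 0, 0]], "fingers": [5, 5, 5, 5, 5, 5], "newtons": 90}}

```text
t: 14.1
tool_pos: [0.5559, 0.1204, 0.232]
tool_rot: [0.0, 0.777, 0.629, -0.0]
contact_force: [-3.1, -4.4, 5.7]
gripper_width: 0.121
```

Request:
{"api": "carry_out", "payload": {"slide": [[0, 0, 1], [0, 0, 1], [0, 0, 0], [0, 0, 0]], "delta_rot": [[0, 0, 0], [0, 0, 0], [0, 0, 0], [0, 0, 0]], "fingers": [5, 5, 5, 5]}}

```text
t: 14.6
tool_pos: [0.5559, 0.1205, 0.2304]
tool_rot: [0.0, 0.777, 0.629, -0.0]
contact_force: [-4.2, -4.5, 9.1]
gripper_width: 0.121
```

Request:
{"api": "carry_out", "payload": {"slide": [[-0.3, -0.3, 0], [0, 0, 1], [0, 0, 1], [0, 0, 0], [0, 0, 0]], "delta_rot": [[0, 0, 0], [0, 0, 0], [0, 0, 0], [0, 0, 0], [0, 0, 0]], "fingers": [5, 5, 5, 5, 5]}}

```text
t: 15.22
tool_pos: [0.5558, 0.1204, 0.2289]
tool_rot: [0.0, 0.777, 0.629, -0.0]
contact_force: [-4.2, -3.8, 12.5]
gripper_width: 0.121
```

```bash
python3 ff.py; python3 st.py
```

```text
along -5.36 [-5.9 -5.  -5.  -5.4 -5.2 -5.7] Fz 11.77
edge [19.427  0.021] tool own [-0.01  4.21]
{'t': 15.525, 'tool_pos': [0.5558, 0.1204, 0.2289], 'tool_rot': [0.0004, 0.7774, 0.629, -0.0], 'contact_force': [-4.9726, -4.8197, 12.4515], 'ft_torque': [-1.0089, 0.982, -0.0217], 'gripper_width': 0.1259, 'joint_positions': [0.1044, 0.4883, -0.4986, 1.8878, 0.3067, 0.8408, -0.7622]}
z [ 4.e-04 -6.e-04 -1.e+00] yaw 77.96 gp [0.5558 0.1203 0.0739]
tiltfix(tool) [ 0.0005  0.0005 -0.    ]
```

Request:
{"api": "carry_out", "payload": {"slide": [[-0.4, -0.3, 0], [0, 0, 0], [0, 0, 0]], "delta_rot": [[0, 0, 0], [0, 0, 0], [0, 0, 0]], "fingers": [5, 5, 5]}}

```text
t: 15.9
tool_pos: [0.5556, 0.1203, 0.229]
tool_rot: [0.0, 0.777, 0.629, 0.0]
contact_force: [-3.6, -4.4, 11.0]
gripper_width: 0.124
```

```bash
python3 ff.py; python3 st.py
```

```text
along -4.32 [-4.3 -4.3 -4.3 -3.9 -5.  -4.2] Fz 11.34
edge [19.42  0.02] tool own [-0.16  4.08]
{'t': 16.2, 'tool_pos': [0.5556, 0.1203, 0.229], 'tool_rot': [0.0004, 0.7773, 0.6291, 0.0005], 'contact_force': [-4.1639, -3.3851, 11.1525], 'ft_torque': [-0.8866, 0.8707, 0.0203], 'gripper_width': 0.1223, 'joint_positions': [0.1049, 0.4877, -0.4989, 1.8886, 0.3065, 0.8397, -0.7617]}
z [ 0.0012 -0.     -1.    ] yaw 77.97 gp [0.5558 0.1203 0.074 ]
tiltfix(tool) [ 0.0012 -0.0002 -0.    ]
```

Request:
{"api": "carry_out", "payload": {"slide": [[-0.6, -0.6, 0.3], [0, 0, 0], [-0.04, -0.55, 0], [-0.04, -0.55, 0], [-0.04, -0.55, 0], [0, 0, 0], [0, 0, 0]], "delta_rot": [[0, 0, 0], [0, 0, 0], [0, 0, -0.157], [0, 0, -0.157], [0, 0, -0.157], [0, 0, 0], [0, 0, 0]], "fingers": [5, 5, 5, 5, 5, 5, 5]}}

```text
t: 17.08
tool_pos: [0.5551, 0.1198, 0.2295]
tool_rot: [0.002, 0.609, 0.793, 0.003]
contact_force: [1.1, -3.8, 9.9]
gripper_width: 0.122
```

```bash
python3 ff.py; python3 st.py
```

```text
along -3.94 [-4.6 -3.2 -4.1 -4.5 -4.  -3.2] Fz 9.99
edge [19.558  0.023] tool own [-0.52  3.47]
{'t': 17.375, 'tool_pos': [0.5551, 0.1198, 0.2295], 'tool_rot': [0.0023, 0.6092, 0.793, 0.0026], 'contact_force': [0.6175, -3.4029, 10.1052], 'ft_torque': [-0.9036, -0.1305, 0.0275], 'gripper_width': 0.1203, 'joint_positions': [0.1883, 0.5066, -0.6071, 1.8898, 0.3778, 0.8533, -0.35]}
z [ 0.0069  0.0013 -1.    ] yaw 104.94 gp [0.5562 0.12   0.0745]
tiltfix(tool) [0.007  0.0005 0.    ]
```

Request:
{"api": "carry_out", "payload": {"slide": [[-0.36, -0.18, 0.8], [-0.04, -0.55, 0], [-0.04, -0.55, 0.2], [-0.04, -0.55, 0], [-0.04, -0.55, 0.2], [0, 0, 0], [0, 0, 0]], "delta_rot": [[0, 0, 0], [0, 0, -0.157], [0, 0, -0.157], [0, 0, -0.157], [0, 0, -0.157], [0, 0, 0], [0, 0, 0]], "fingers": [5, 5, 5, 5, 5, 5, 5]}}

```text
t: 18.25
tool_pos: [0.5531, 0.1187, 0.2285]
tool_rot: [0.003, 0.334, 0.942, 0.002]
contact_force: [0.1, -3.6, 12.2]
gripper_width: 0.127
```

```bash
python3 ff.py; python3 st.py
```

```text
along -3.08 [-3.6 -2.6 -2.3 -3.2 -3.4 -3.4] Fz 11.13
edge [-24.998   1.936] tool own [-2.24  2.03]
{'t': 18.55, 'tool_pos': [0.5531, 0.1187, 0.2285], 'tool_rot': [0.0028, 0.3344, 0.9424, 0.002], 'contact_force': [-0.5545, -3.3739, 10.7586], 'ft_torque': [-0.6686, 0.0386, 0.0376], 'gripper_width': 0.1246, 'joint_positions': [0.2966, 0.5438, -0.7518, 1.8928, 0.4755, 0.8837, 0.1976]}
z [ 0.0066  0.002  -1.    ] yaw 140.93 gp [0.5542 0.1191 0.0735]
tiltfix(tool) [ 0.0057  0.0039 -0.    ]
```

Request:
{"api": "carry_out", "payload": {"slide": [[-0.04, -0.55, 0], [-0.04, -0.55, 0.2], [-0.04, -0.55, 0], [0, 0, 0], [0, 0, 0], [0, 0, 0]], "delta_rot": [[0, 0, -0.158], [0, 0, -0.158], [0, 0, -0.158], [0, 0, 0], [0, 0, 0], [0, 0, 0]], "fingers": [5, 5, 5, 5, 5, 5]}}

```text
t: 19.3
tool_pos: [0.5523, 0.1174, 0.2283]
tool_rot: [0.003, 0.104, 0.995, 0.001]
contact_force: [-0.2, -3.4, 12.2]
gripper_width: 0.125
```

```bash
python3 st.py; python3 - <<'E'
from cell import optics
from h import *
f=optics.grab_frame("wrist"); np.savez("f_w6.npz",**f); a=f["color"]
b=cv2.resize(optics.grab_frame("side")["color"][160:320,240:400],(400,400),interpolation=2)
cv2.imwrite("pics/w6.png",cv2.resize(np.hstack([a,b]),(800,308))[:,:,::-1])
h=hsv(f); ye=(h[...,0]>20)&(h[...,0]<35)&(h[...,1]>150)&(h[...,2]>40)&box(285,205,355,330)
P=pts(f,ye);P=P[P[:,2]>np.percentile(P[:,2],50)];print(rect(P),np.median(P[:,2]))
E
```

```text
{'t': 19.3, 'tool_pos': [0.5523, 0.1174, 0.2283], 'tool_rot': [0.0029, 0.1038, 0.9946, 0.0013], 'contact_force': [-0.1928, -3.4251, 12.2312], 'ft_torque': [-0.7347, 0.1165, 0.0669], 'gripper_width': 0.1245, 'joint_positions': [0.3751, 0.5803, -0.8602, 1.8936, 0.5522, 0.9158, 0.6107]}
z [ 0.0061  0.0021 -1.    ] yaw 168.08 gp [0.5532 0.1177 0.0733]
tiltfix(tool) [ 0.0033  0.0055 -0.    ]
((555.5381469726562, 116.01409149169922), (10.758798599243164, 35.23636245727539), 78.2601318359375) 0.08465555589715804
```

View pics/w6.png

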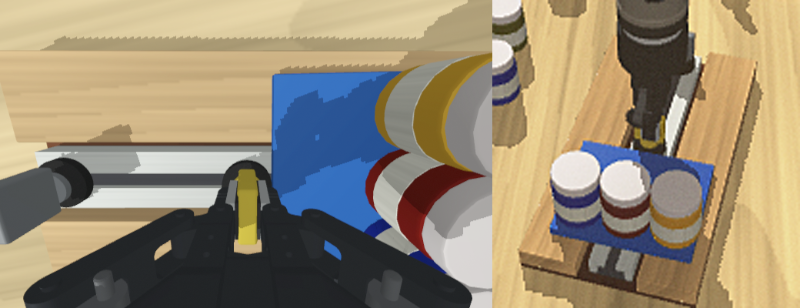

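The left part shows the wing crosswise (245,205), the collar touching the carrier's edge at u~272, and the grey stop at (75,180) untouched. I'll ease up so the spring clamps, then release.

Request:
{"api": "carry_out", "payload": {"slide": [[0, 0, -1], [0, 0, -1], [0, 0, -1], [0, 0, 0], [0, 0, 0]], "delta_rot": [[0, 0, 0], [0, 0, 0], [0, 0, 0], [0, 0, 0], [0, 0, 0]], "fingers": [5, 5, 5, 5, 5]}}

```text
t: 20.02
tool_pos: [0.5522, 0.1172, 0.2304]
tool_rot: [0.003, 0.104, 0.995, 0.002]
contact_force: [2.7, -2.0, 6.6]
gripper_width: 0.125
```

Request:
{"api": "carry_out", "payload": {"slide": [[0, 0, -0.7], [0, 0, -0.5], [0, 0, 0], [0, 0, 0]], "delta_rot": [[0, 0, 0], [0, 0, 0], [0, 0, 0], [0, 0, 0]], "fingers": [5, 5, 5, 5]}}

```text
t: 20.52
tool_pos: [0.5521, 0.1171, 0.2309]
tool_rot: [0.003, 0.104, 0.995, 0.002]
contact_force: [5.5, -1.4, 2.2]
gripper_width: 0.125
```

Request:
{"api": "carry_out", "payload": {"slide": [[-0.8, 0, -0.5], [0, 0, 0], [0, 0, 0]], "delta_rot": [[0, 0, 0], [0, 0, 0], [0, 0, 0]], "fingers": [5, 5, 5]}}

```text
t: 20.9
tool_pos: [0.5524, 0.1171, 0.2311]
tool_rot: [0.002, 0.104, 0.995, 0.002]
contact_force: [5.7, -0.7, 1.0]
gripper_width: 0.119
```

Request:
{"api": "carry_out", "payload": {"slide": [[0, 0, 0], [0, 0, 0], [0, 0, 0], [0, 0, 0], [0, 0, 0], [0, 0, 0]], "delta_rot": [[0, 0, 0], [0, 0, 0], [0, 0, 0], [0, 0, 0], [0, 0, 0], [0, 0, 0]], "fingers": [12, 14, 17, 22, 28, 32], "newtons": 20}}

```text
t: 21.65
tool_pos: [0.5509, 0.1164, 0.2305]
tool_rot: [-0.0, 0.104, 0.995, 0.0]
contact_force: [-0.1, 0.5, 0.7]
gripper_width: 0.376
```

Request:
{"api": "carry_out", "payload": {"slide": [[0, 0, -5], [0, 0, -20], [0, 0, -40], [0, 0, -50], [0, 0, -50], [0, 0, 0], [0, 0, 0], [0, 0, 0]], "delta_rot": [[0, 0, 0], [0, 0, 0], [0, 0, 0], [0, 0, 0], [0, 0, 0], [0, 0, 0], [0, 0, 0], [0, 0, 0]], "fingers": [32, 32, 32, 32, 32, 32, 32, 32]}}

```text
t: 22.65
tool_pos: [0.5505, 0.116, 0.3945]
tool_rot: [-0.001, 0.104, 0.995, -0.0]
contact_force: [0.5, 0.0, 0.2]
gripper_width: 0.377
```

```bash
python3 st.py; python3 - <<'E'
from cell import optics
from h import *
f=optics.grab_frame("wrist"); np.savez("f_w7.npz",**f); a=f["color"]
g=optics.grab_frame("side"); b=cv2.resize(g["color"][160:320,240:400],(400,400),interpolation=2)
cv2.imwrite("pics/w7.png",cv2.resize(np.hstack([a,b]),(800,308))[:,:,::-1])
th=np.radians(78.1); Y=np.array([np.cos(th),np.sin(th)]); X=np.array([Y[1],-Y[0]]); mid=np.array([.5549,.1163])
own=lambda p:np.array([(np.asarray(p)[:2]-mid)@X,(np.asarray(p)[:2]-mid)@Y])*1000
h=hsv(f); ye=(h[...,0]>20)&(h[...,0]<35)&(h[...,1]>170)&(h[...,2]>40)
P=pts(f,ye);P=P[(np.hypot(P[:,0]-.555,P[:,1]-.116)<.03)&(P[:,2]>.075)];r=rect(P);print("wing",len(P),r,np.median(P[:,2]),"own",own(np.array(r[0])/1000))
bl=(h[...,0]>100)&(h[...,0]<125)&(h[...,1]>150)
P=pts(f,bl);P=P[(P[:,2]>.036)&(P[:,2]<.047)];o=np.array([own(p) for p in P])
for x in(-60,-40,-25,25,40,60):
    k=o[abs(o[:,0]-x)<3]; print(x,k[:,1].min().round(1) if len(k) else None,end=" ")
E
```

```text
{'t': 22.65, 'tool_pos': [0.5505, 0.116, 0.3945], 'tool_rot': [-0.0011, 0.1036, 0.9946, -0.0003], 'contact_force': [0.4832, 0.0355, 0.206], 'ft_torque': [-0.0463, 0.0369, -0.0003], 'gripper_width': 0.3765, 'joint_positions': [0.4974, 0.3874, -0.9924, 1.7412, 0.3451, 1.204, 0.775]}
z [-2.2e-03 -4.0e-04 -1.0e+00] yaw 168.1 gp [0.5502 0.1159 0.2395]
tiltfix(tool) [-0.0008 -0.0021 -0.    ]
wing 294 ((556.1788940429688, 115.24685668945312), (11.16673755645752, 34.890743255615234), 78.21259307861328) 0.08696751757826174 own [ 1.46857187 -0.76679689]
-60 18.5 -40 18.9 -25 19.0 25 20.0 40 20.2 60 20.6
```

View pics/w7.png

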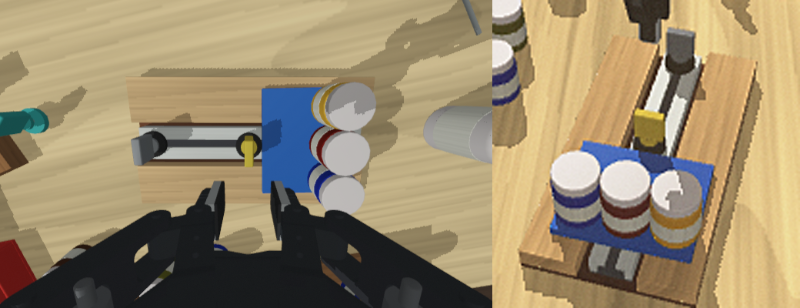

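The stop is locked crosswise (top at 87 mm against 87.5 expected) and released, and the carrier hasn't moved. I'll lower the open fingers once without touching, for a close look at the contact between collar and carrier.

Request:
{"api": "carry_out", "payload": {"slide": [[0, 0, 40], [0, 0, 50], [0, 0, 40], [0, 0, 15], [0, 0, 0], [0, 0, 0]], "delta_rot": [[0, 0, 0], [0, 0, 0], [0, 0, 0], [0, 0, 0], [0, 0, 0], [0, 0, 0]], "fingers": [36, 36, 36, 36, 36, 36]}}

```text
t: 23.5
tool_pos: [0.5518, 0.1169, 0.2521]
tool_rot: [0.001, 0.104, 0.995, 0.001]
contact_force: [0.4, 0.5, 0.3]
gripper_width: 0.423
```

```bash
python3 st.py; python3 - <<'E'
from cell import optics
from h import *
f=optics.grab_frame("wrist"); np.savez("f_w8.npz",**f); f6=dict(np.load("f_w6.npz"))
c=lambda f:cv2.resize(f["color"][180:280,270:380],None,fx=3.6,fy=3.6,interpolation=cv2.INTER_NEAREST)
cv2.imwrite("pics/w8.png",np.hstack([c(f6),c(f)])[:,:,::-1])
th=np.radians(78.1); Y=np.array([np.cos(th),np.sin(th)]); X=np.array([Y[1],-Y[0]]); mid=np.array([.5549,.1163])
own=lambda p:np.array([(np.asarray(p)[:2]-mid)@X,(np.asarray(p)[:2]-mid)@Y])*1000
for F in(f6,f):
    h=hsv(F); ye=(h[...,0]>20)&(h[...,0]<35)&(h[...,1]>150)&(h[...,2]>40)&box(270,180,370,330)
    P=pts(F,ye);P=P[P[:,2]>.082];r=rect(P); bl=(h[...,0]>100)&(h[...,0]<125)&(h[...,1]>150)
    e=[own(ray(F,np.nonzero(bl[v,200:500])[0].min()+200,v,.042)) for v in range(110,200,4)]
    e=np.array(e); e=e[abs(e[:,1]-np.median(e[:,1]))<3]
    print("wing",own(np.array(r[0])/1000).round(2),np.round(r[1],1),"edge y(0),slope",np.polyfit(e[:,0],e[:,1],1)[::-1].round(3),e[:,0].min().round(),e[:,0].max().round())
E
```

```text
{'t': 23.5, 'tool_pos': [0.5518, 0.1169, 0.2521], 'tool_rot': [0.0013, 0.1037, 0.9946, 0.0007], 'contact_force': [0.3999, 0.4875, 0.3042], 'ft_torque': [0.0127, -0.0082, -0.0044], 'gripper_width': 0.4227, 'joint_positions': [0.3979, 0.5506, -0.8875, 1.8782, 0.519, 0.9583, 0.6367]}
z [ 0.0026  0.001  -1.    ] yaw 168.1 gp [0.5522 0.117  0.0971]
tiltfix(tool) [0.0016 0.0024 0.    ]
wing [ 1.08 -0.34] [11.4 36. ] edge y(0),slope [18.55   0.022] -74.0 -27.0
wing [ 1.64 -0.91] [11.9 35.5] edge y(0),slope [1.855e+01 1.400e-02] -76.0 -22.0
```

View pics/w8.png

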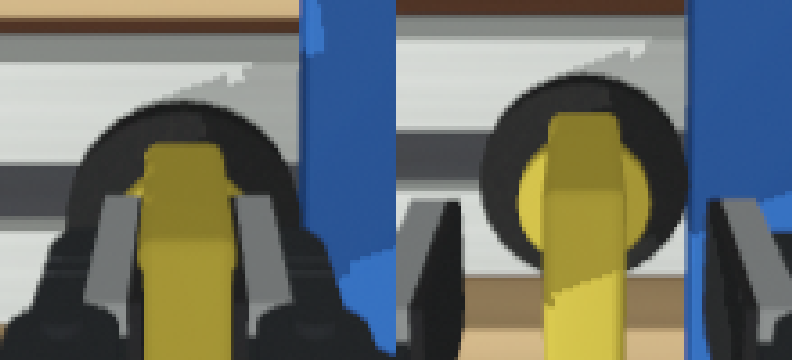

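The left crop (before release) and the right crop (after) both show the collar meeting the carrier's edge: the collar's rim is at u~685 and the edge at u~686. I'll retreat and hand in.

Request:
{"api": "carry_out", "payload": {"slide": [[0, 0, -20], [0, 0, -50], [0, 0, -50], [0, 0, -30], [0, 0, 0], [0, 0, 0]], "delta_rot": [[0, 0, 0], [0, 0, 0], [0, 0, 0], [0, 0, 0], [0, 0, 0], [0, 0, 0]], "fingers": [36, 36, 36, 36, 36, 36]}}

```text
t: 24.3
tool_pos: [0.5506, 0.1162, 0.4009]
tool_rot: [0.0, 0.104, 0.995, -0.0]
contact_force: [-0.1, -0.0, -1.0]
gripper_width: 0.424
```

```bash
python3 -c "
from cell import finish_job; print(finish_job())"
```

```text
the job is handed in; nothing more can be done
None
```

I put the yellow stop's T-nut into the slot about 53 mm clear of the carrier, slid it up until it touched, pushed it down, turned it a quarter turn and let go. The job was handed in at about 24 s.

**What the last checks showed**
- **Lock:** the wing lies crosswise to the slot (within about 0.2°), with its top at 87 mm against 87.5 mm expected when locked.
- **Contact with the carrier:** the collar meets the carrier's edge in the close view. First touch measured about 2 N along the slot.
- **Carrier position:** its edge stayed at the same reading to within about 0.15 mm.
- **Press:** the downward force reached about 14 N, well under the 40 N limit.
- **Robot:** it is clear of everything and reads about 0 N.

**What disagreed or was less certain**
- During the press and twist the force along the slot rose to about 5.4 N (5.9 N in single readings). I eased it back, and the carrier's edge reading did not change.
- After release, the camera put the wing centre about 0.5 mm farther from the carrier than before. The two readings were taken at different tilts and heights, and the close picture leaves at most a few tenths of a millimetre of gap.
- I did not separately re-measure the jars, bottle and screwdriver. The arm did not go near the bottle or the screwdriver.

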